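# Clamp a toaster control module with the crank clamp

### The arm

A 7-joint arm with a two-finger parallel gripper is mounted at the origin on the work surface. World frame = base frame: x ahead of the robot, y to its left, z up, the work surface at z = 0. Lengths are in mm, angles in rad, forces in N, time in s.
With the tool pointing down it reaches from about 425 to 1025 mm from the base axis. Payload 9.4 kg.
Tool frame: the origin (TCP) lies midway between the tips of the shut fingers; the grasp point (between the pads) lies 19 mm behind it (ctrl.grip_depth is the distance from the TCP to the grasp point, in mm); z points along the fingers, y is the line along which they close (so a half turn about z gives the same grasp; the last joint's range is limited). The gripper opens to 93 mm and grips with 3 to 60 N. Pads are 15 mm wide; open, the fingers measure 128 mm over their backs; the gripper's body (75 mm by 188 mm) begins 65 mm behind the grasp point.
Start: joints at [-1.397, 0.599, -0.003, 1.599, 0.002, 0.943, -0.08], TCP at [179.935, 702.316, 218.618] pointing down, gripper open.
Joint ranges: [-2.57, 2.57], [-0.35, 1.97], [-1.29, 1.29], [0.11, 2.56], [-1.05, 4.19], [0.11, 1.86], [-2.63, 2.63]. Speed limits (rad/s): [2.22, 2.22, 3.01, 3.01, 3.14, 3.14, 3.14].

### API

Orientations are given as a rotation vector (axis times angle).
In Python, from cell import state, vision, ctrl gives the robot as it stands. The module is installed in compiled form; this text tells all that it offers.
- The arm moves only by the tool send_rows, never from a script. Its argument "rows" is a list of rows, each an object of numbers: "dx", "dy", "dz": the shift along the tool's x, y, z in cm; "yaw": the turn about the tool's z in rad; "hand": the opening, from 0 (shut) to 1 (fully open). A call has exactly 10 rows; each row is the pose to reach, as a shift and turn from the pose commanded when the call began, along the tool's axes at that moment; what a row does not reach only later rows make up. A row lasts 1/8 s, in which the tool goes at most 62.5 mm and 10.7 degrees, less where a joint would pass 70% of its speed; a pose out of reach is approached as far as the arm can. A call with a gripper value outside its range is refused whole. The fingers move at their own pace and stop on an object; "squeeze" is the grip in N (left out, the last holds). Time passes only in rows, so rows that repeat a pose let the fingers close, or fill a call up. It gives the time, the measured TCP pose, the force, the opening and the grip force at its end, in the units of the state.
- state(): the state, without advancing time (a new reading comes with each control period).
- vision.grab_frame(name): name is "scene" or "side" or "wrist"; returns a dict with "image" (400x640x3 uint8, red, green, blue), "mtx" (3x3 intrinsics, pixels), "dist" ([k1, k2, p1, p2, k3] as OpenCV has them; the pictures are not rectified), "position" and "attitude" of the camera in the world; the wrist camera has in their place "tool_from_camera" (4x4, takes a point from camera to tool coordinates, whose origin is the TCP and whose axes are the flange's). Camera axes: x right, y down, z forward; pixel columns grow to the right and rows downward; lengths in mm; the calibration is good to about 2 mm. A picture is of the moment at which its call begins: read the wrist's pose just before it. There is no depth.
- ctrl.job_done(): hands the job in; it is judged then, once.
The state is a dict: "time": time; "q": joint angles; "joint_vel": joint speeds; "joint_efforts": joint torques, N m; "tcp_pos": TCP position; "tool_rot": TCP orientation; "force": force on the tool from outside, world axes, zero at the start; "wrist_torque": the same for the moment, N m; "gripper_width": opening from 0.0 (shut) to 1.0 (fully open); "gripper_force": force on a finger pad.
Only numpy, scipy, OpenCV 4.12 (cv2) and the standard library are available. Lean on these libraries where they do the work, as an engineer would, in place of code of your own. Each camera call takes 0.05 s, during which the arm holds its last target. There are 200 camera calls.

### The job

Stand the black toaster control module on the steel bed of the blue crank clamp, dial up, lengthwise between the jaws, centred across the bed and just short of the fixed stop, and let go of it. Then take the red grip and wind the crank clockwise in one unbroken go, steadily and well under one turn a second, without letting go of the grip, until the sprung jaw pad holds the module against the stop with about 30 newtons: firm, but not crushed. Leave the grip where it is and leave the other things on the bench alone.

Things in the scene. Friction and masses are not known exactly. Their poses are not given: they have to be found in the camera images.
- module: loose black box-shaped control module with a white dial on top, 0.3 kg or so. Box 60 long (its x) x 40 wide (its y) x 38 high (z); the dial (26 across, 9 high, 8 forward of the middle along +x) adds to a total height of 47. Green side at +y, steel side at -y. Origin at the centre of its underside. Best picked across its 40 mm width.
- vise: blue crank clamp bolted to the bench, 100 wide (its x) x 295 long (its y, -150 to +145). Origin on the bench. Steel bed 84 wide, top 30 above the bench. At the -y end a blue gearbox (70 x 66, top at 84) carries the crank. A blue stop, 64 wide, top at 76, stands at the +y end: its face is set anew each time, anywhere from y = 96 to 112 in this frame, and is not measured.
- bed (a point): point on top of the clamp's bed, at x = 0, y = +50 in the clamp's frame: where to stand the middle of the module's underside (x within 12, y from 25 to 65), its length along the clamp's y within 0.12 rad. Jaws and stop are 64 wide, so fingers pass on both sides of the module (+x and -x).
- pad: aluminium pad, 64 wide, 10 thick, 42 high, sprung against the moving blue jaw. Origin at the middle of the foot of its front face (towards the stop), 31 above the bench. It moves with the jaw along the clamp's +y, and is pushed back on its spring (8 N per mm, 12 mm travel) as it clamps.
- crank_axis (a point): point on the crank's vertical axis, 98 above the bench, at x = 0, y = -115 in the clamp's frame; underside of the crank arm (10 thick). The red grip stands on the arm 50 from this axis.
- grip_mid (a point): middle of the red grip that stands upright on the end of the crank arm: a cylinder 24 across and 48 high (from 109 to 157 above the bench; this point 135 above the bench) which spins freely on its pin, so that the hand need not turn as it goes round. Felt at a standstill, only part of the friction shows in the push on the grip, but the load added by clamping does.
- crank (a joint): crank angle in rad, growing clockwise seen from above; at 0 the arm points along the clamp's +x; start 0 to 2.4. Each rad moves the jaw 5.7 mm to the stop; at 0 the pad's face is at y = -36 in the clamp's frame. Clamped somewhere between 13 and 16.7. Constant friction of 0.3 N m (6 N at the grip) holds it where left; each 10 N of clamping adds 0.057 N m (1.1 N at the grip).
- tape_roll: bystander: yellow roll of tape, 68 across, 24 high
- screw_pot: bystander: small open steel pot, 64 across, 40 high
- screwdriver: bystander: lying screwdriver, blue handle, 190 long
- pliers: bystander: lying pliers with red handles, 160 long
- oil_bottle: bystander: small clear bottle with red cap, 44 across, 100 high
- dial_cap: bystander: white spare dial, 36 across, 16 high
- mug: bystander: blue mug, 76 across, 90 high

How it is judged (in metres and radians):
On the way, in this order (a step that is already met when the one before it is completed fails the run):
1. the module stands free on the bed between the jaws, upright, lengthwise and centred, the pad not yet touching it (x of module in the frame of vise between -0.012 and 0.012 m and angle between module's own z axis and vertical below 0.1 rad and angle between the x axis of module and the y axis of vise, either way round below 0.12 rad and z of module in the frame of vise between 0.025 and 0.036 m and y of module in the frame of vise between 0.015 and 0.085 m and contact force between the fingers and module below 0.1 N and contact force between pad and module below 0.5 N and linear speed of module below 0.02 m/s), for 0.2 s.
2. the pad clamps the module with 20 to 45 N, the hand still at the grip (contact force between pad and module between 20 and 45 N and distance between the grasp point and grip_mid below 0.05 m), for 0.2 s.
At the end, for the whole second after the job is handed in: The module stands upright on the bed (tilt and skew to the clamp under 0.1 and 0.12 rad, within 12 mm of the bed's middle line), at rest between pad and stop, clamped by the pad with 20 to 45 N; the crank is still and released (x of module in the frame of vise between -0.012 and 0.012 m and angle between module's own z axis and vertical below 0.1 rad and angle between the x axis of module and the y axis of vise, either way round below 0.12 rad and z of module in the frame of vise between 0.025 and 0.036 m and contact force between pad and module between 20 and 45 N and linear speed of module below 0.01 m/s and velocity of joint crank between -0.1 and 0.1 rad/s); the robot touches nothing.
It fails at once if the module is squeezed by the pad with more than 60 N (contact force between pad and module above 60 N).
It fails at once if the hand leaves the grip (more than 50 mm from its middle) while the crank is half wound (between 3.2 and 11 rad) (value of joint crank between 3.2 and 11 rad and distance between the grasp point and grip_mid above 0.05 m).
It fails at once if the crank is spun faster than one turn a second (6.3 rad/s) (velocity of joint crank above 6.3 rad/s or velocity of joint crank below -6.3 rad/s).
It fails at once if a bystander (tape roll, screw pot, screwdriver, pliers, oil bottle, dial cap, mug) is moved more than 20 mm (distance of any of tape_roll, screw_pot, screwdriver, pliers, oil_bottle, dial_cap, mug from where it was at the start of the episode above 0.02 m).
It also fails if it takes over 72 s, if anything falls off the work surface, if the arm or the gripper's body presses on something with over 40 N, if the wrist force passes 120 N, or if a joint passes its speed limit or range.

## Working session

There is one attempt and no reset: what is moved stays moved. The work goes in short steps, Python scripts to look and compute and a tool call to move; the robot and the scene stay as the last step left them, time stands still between calls to the robot, and variables do not carry over. Pictures are saved under pics/ and viewed, at most 10 in all, crops included, and the job is handed in when it is done.

Besides the shell and the picture viewer there is one more tool, called after "Call:" by a JSON object that holds its "name" and its "arguments". send_rows: Moves the arm, as the interface text tells. Its arguments: {"type":"object","properties":{"rows":{"type":"array","items":{"type":"object","properties":{"dx":{"type":"number"},"dy":{"type":"number"},"dz":{"type":"number"},"yaw":{"type":"number"},"hand":{"type":"number"}}}},"squeeze":{"type":"number"}},"required":["rows"]}

```bash
mkdir -p pics; python3 - <<'E'
from cell import state, vision, ctrl
import cv2, pickle
s=state(); print(s, ctrl.grip_depth)
d={}
for n in("scene","side","wrist"):
    f=vision.grab_frame(n); d[n]=f
    cv2.imwrite(f"pics/{n}0.png",f["image"][:,:,::-1])
    print(n,{k:v for k,v in f.items() if k!="image"})
d["state"]=s
pickle.dump(d,open("f0.pkl","wb"))
E
```

```text
{'time': 0.0, 'q': array([-1.39671139,  0.60013178, -0.00252531,  1.60011962,  0.00178823,
        0.94287158, -0.07980552]), 'joint_vel': array([-6.84242215e-04,  7.61754192e-05, -7.11254417e-05,  6.19804395e-04,
        3.31670927e-05,  1.42392555e-03,  4.66867494e-04]), 'joint_efforts': array([-1.37465035e-03, -7.65085530e+01,  1.49687279e+00, -2.52357495e+01,
       -5.24409022e-02,  1.68166979e-02,  1.47438550e-04]), 'tcp_pos': array([179.82565931, 701.85283957, 217.75906983]), 'tool_rot': array([-3.92845462e-01, -3.11688227e+00,  2.39918624e-03]), 'force': array([ 0.00255694,  0.14277228, -0.54180836]), 'wrist_torque': array([0.01060581, 0.01929856, 0.003235  ]), 'gripper_force': 0.0, 'gripper_width': 0.999341871563656} 18.8
scene {'mtx': array([[517.97805937,   0.        , 322.59638064],
       [  0.        , 517.97805937, 192.7703898 ],
       [  0.        ,   0.        ,   1.        ]]), 'dist': array([-0.10594264,  0.        ,  0.        ,  0.        ,  0.        ]), 'position': array([ 941.81551468,  799.94739055, 1284.81653349]), 'attitude': array([-0.67108579, -2.7772531
[... 306 characters left out ...]
.05389255, 1122.78781384]), 'attitude': array([-2.38173991,  0.32127355, -0.0992648 ])}
wrist {'mtx': array([[348.79003369,   0.        , 322.54629586],
       [  0.        , 348.79003369, 202.24852371],
       [  0.        ,   0.        ,   1.        ]]), 'dist': array([-0.03217279,  0.        ,  0.        ,  0.        ,  0.        ]), 'tool_from_camera': array([[ 4.35497163e-04, -9.58211779e-01, -2.86059430e-01,
         8.07251317e+01],
       [ 9.99999905e-01,  4.13538574e-04,  1.37172858e-04,
        -9.64990412e-01],
       [-1.31440394e-05, -2.86059463e-01,  9.58211868e-01,
        -1.65629343e+02],
       [ 0.00000000e+00,  0.00000000e+00,  0.00000000e+00,
         1.00000000e+00]])}
```

View pics/scene0.png

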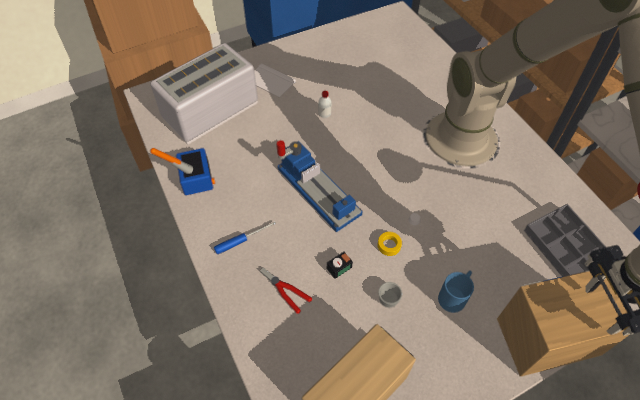

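View pics/side0.png

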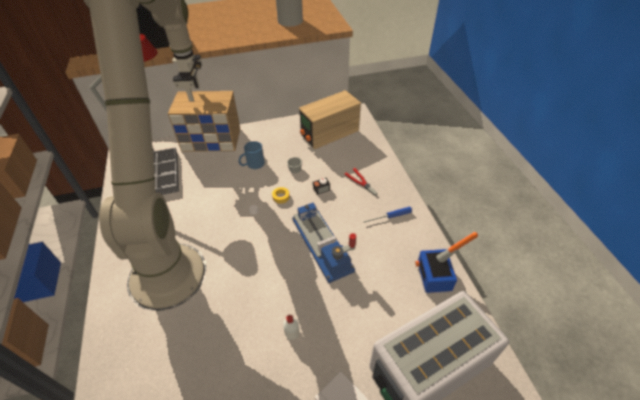

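The scene view shows the clamp from the gearbox (300,160) to the stop (345,205), the red grip at (281,148), and the module at (340,264). The side view agrees, with the module at (321,186) and the grip at (352,239).

```bash
cat > h.py <<'E'
import numpy as np, cv2
from scipy.spatial.transform import Rotation as R
def cam(f,s=None):
    if "position" in f: return R.from_rotvec(f["attitude"]).as_matrix(), np.array(f["position"])
    T=np.array(f["tool_from_camera"]); A=R.from_rotvec(s["tool_rot"]).as_matrix()
    return A@T[:3,:3], A@T[:3,3]+s["tcp_pos"]
def ray(f,px,z,s=None):
    M,c=cam(f,s)
    u=cv2.undistortPoints(np.array(px,float).reshape(-1,1,2),f["mtx"],f["dist"])[:,0]
    d=np.c_[u,np.ones(len(u))]@M.T
    return c+d*((z-c[2])/d[:,2])[:,None]
def proj(f,P,s=None):
    M,c=cam(f,s)
    return cv2.projectPoints((np.array(P,float).reshape(-1,3)-c)@M,np.zeros(3),np.zeros(3),f["mtx"],f["dist"])[0][:,0]
E
python3 - <<'E'
import pickle; from h import *
d=pickle.load(open("f0.pkl","rb")); np.set_printoptions(suppress=True,precision=1)
f=d["scene"]
for n,p,z in [("grip",(281,148),135),("gearboxtop",(300,160),84),("stoptop",(345,204),76),("module dial",(338,263),47),("modcorner",(340,264),38),("bedcorner",(334,229),10),("bedcorner2",(361,213),10),("tape",(390,243),24),("pot",(390,294),40),("mug",(456,290),90),("bottle",(325,95),100),("pliers",(285,290),10),("screwdriver",(232,243),20),("block",(360,370),100)]:
    print(n,ray(f,p,z)[0])
g=d["side"]
for n,p,z in [("grip",(352,239),135),("module",(321,186),38),("stop",(309,211),76)]: print(n,ray(g,p,z)[0])
print(R.from_rotvec(d["state"]["tool_rot"]).as_matrix())
im=cv2.resize(f["image"][130:320,210:430],None,fx=3.2,fy=3.0); cv2.imwrite("pics/c0.png",im[:,:,::-1])
E
```

```text
grip [ 593.5 -121.5  135. ]
gearboxtop [547.1 -93.9  84. ]
stoptop [500.9 101.6  76. ]
module dial [599.  244.3  47. ]
modcorner [593.1 245.3  38. ]
bedcorner [546.9 125.5  10. ]
bedcorner2 [450.2 113.   10. ]
tape [433.  245.2  24. ]
pot [519.5 383.3  40. ]
mug [382.  468.4  90. ]
bottle [ 361.  -290.8  100. ]
pliers [753.4 234.8  10. ]
screwdriver [827.3  41.4  20. ]
block [699.2 533.9 100. ]
grip [ 595.4 -121.   135. ]
module [587.2 216.9  38. ]
stop [506.1  75.4  76. ]
[[-1.   0.2 -0. ]
 [ 0.2  1.  -0. ]
 [-0.  -0.  -1. ]]
```

Call:
{"name": "send_rows", "arguments": {"rows": [{"dx":-2,"dy":-2,"dz":-4,"hand":1},{"dx":-6,"dy":-6,"dz":-8,"hand":1},{"dx":-10,"dy":-10,"dz":-8,"hand":1},{"dx":-14,"dy":-14,"dz":-8,"hand":1},{"dx":-18,"dy":-18,"dz":-8,"hand":1},{"dx":-22,"dy":-22,"dz":-8,"hand":1},{"dx":-26,"dy":-26,"dz":-8,"hand":1},{"dx":-30,"dy":-30,"dz":-8,"hand":1},{"dx":-34,"dy":-34,"dz":-8,"hand":1},{"dx":-38,"dy":-38,"dz":-8,"hand":1}]}}

```text
invalid input at $.rows[0]: expected keys dx, dy, dz, yaw, hand
```

Call:
{"name": "send_rows", "arguments": {"rows": [{"dx":-4,"dy":-4,"hand":1},{"dx":-8,"dy":-8,"hand":1},{"dx":-11,"dy":-11,"hand":1},{"dx":-12,"dy":-12,"hand":1},{"dx":-12,"dy":-12,"hand":1},{"dx":-12,"dy":-12,"hand":1},{"dx":-12,"dy":-12,"hand":1},{"dx":-12,"dy":-12,"hand":1},{"dx":-12,"dy":-12,"hand":1},{"dx":-12,"dy":-12,"hand":1}]}}

```text
invalid input at $.rows[0]: expected keys dx, dy, dz, yaw, hand
```

```bash
python3 - <<'E'
from cell import state, vision, ctrl
import cv2, pickle
s=state(); f=vision.grab_frame("wrist"); print(s["time"],s["tcp_pos"],s["tool_rot"],s["force"])
pickle.dump((s,f),open("w1.pkl","wb")); cv2.imwrite("pics/w1.png",f["image"][:,:,::-1])
E
```

```text
0.15 [179.84049211 701.95755845 217.94651882] [-3.92794398e-01 -3.11689076e+00  1.93616260e-03] [-0.69065544 -1.36036347  1.11232042]
```

View pics/w1.png

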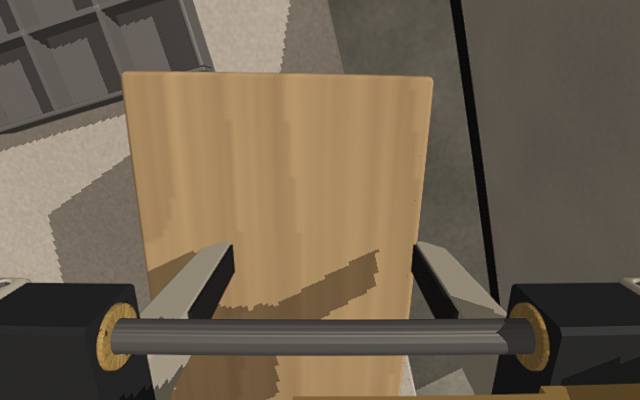

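The picture is of the box under the start pose, and the rows weren't accepted because every key is needed. Resending, further out because the fingers hide the lower part of the image.

Call:
{"name": "send_rows", "arguments": {"rows": [{"dx":-1,"dy":-1,"dz":-5,"yaw":0,"hand":1},{"dx":-5,"dy":-4,"dz":-8,"yaw":0,"hand":1},{"dx":-9,"dy":-7.5,"dz":-8,"yaw":0,"hand":1},{"dx":-13,"dy":-11,"dz":-8,"yaw":0,"hand":1},{"dx":-17,"dy":-14,"dz":-8,"yaw":0,"hand":1},{"dx":-21,"dy":-17.5,"dz":-8,"yaw":0,"hand":1},{"dx":-25,"dy":-21,"dz":-8,"yaw":0,"hand":1},{"dx":-29,"dy":-24,"dz":-8,"yaw":0,"hand":1},{"dx":-33,"dy":-27,"dz":-8,"yaw":0,"hand":1},{"dx":-37,"dy":-30,"dz":-8,"yaw":0,"hand":1}]}}

```text
time: 1.45
tcp_pos: [464.7, 318.5, 298.7]
tool_rot: [0.393, 3.117, 0.0]
force: [-0.0, 1.3, -0.5]
gripper_width: 0.997
gripper_force: 0.0
```

Call:
{"name": "send_rows", "arguments": {"rows": [{"dx":-4,"dy":-3,"dz":0,"yaw":0,"hand":1},{"dx":-8,"dy":-6.5,"dz":0,"yaw":0,"hand":1},{"dx":-12,"dy":-10,"dz":0,"yaw":0,"hand":1},{"dx":-16,"dy":-13,"dz":0,"yaw":0,"hand":1},{"dx":-20,"dy":-16,"dz":0,"yaw":0,"hand":1},{"dx":-23,"dy":-19,"dz":0,"yaw":0,"hand":1},{"dx":-23,"dy":-19,"dz":0,"yaw":0,"hand":1},{"dx":-23,"dy":-19,"dz":0,"yaw":0,"hand":1},{"dx":-23,"dy":-19,"dz":0,"yaw":0,"hand":1},{"dx":-23,"dy":-19,"dz":0,"yaw":0,"hand":1}]}}

```text
time: 2.7
tcp_pos: [639.2, 80.0, 298.8]
tool_rot: [0.39, 3.117, 0.001]
force: [-0.1, 0.9, 0.6]
gripper_width: 0.998
gripper_force: 0.0
```

```bash
python3 - <<'E'
from cell import state, vision, ctrl
import cv2, pickle
s=state(); f=vision.grab_frame("wrist"); print(s["time"],s["tcp_pos"],s["tool_rot"],s["force"])
pickle.dump((s,f),open("w1.pkl","wb")); cv2.imwrite("pics/w2.png",f["image"][:,:,::-1])
E
```

```text
2.7 [639.18319182  79.995694   298.7979766 ] [3.90159752e-01 3.11723252e+00 6.36122264e-04] [-0.07441659  0.87430553  0.6495323 ]
```

View pics/w2.png

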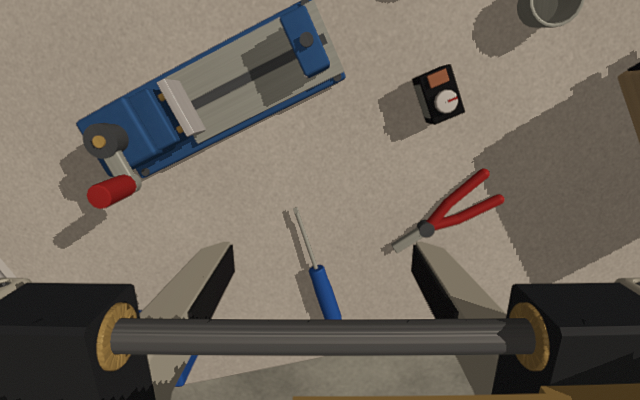

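The wrist view shows all the parts: module top face around (439,93) with the dial at (447,101), stop at (304,40), pad at (182,108), and hub at (99,142). The grip spans (100,195) to (125,188). I'll enlarge it to pick corners.

```bash
python3 - <<'E'
import pickle; from h import *
s,f=pickle.load(open("w1.pkl","rb")); im=f["image"]
a=cv2.resize(im[50:140,370:490],None,fx=4,fy=4,interpolation=cv2.INTER_CUBIC)   #480x360
b=cv2.resize(im[0:90,230:350],None,fx=4,fy=4,interpolation=cv2.INTER_CUBIC)[:, :320]  # part
c=cv2.resize(im[70:220,60:230],None,fx=4,fy=4,interpolation=cv2.INTER_CUBIC)  #680x600
top=np.hstack([a,b]); cv2.imwrite("pics/c1.png",top[:,:,::-1]); cv2.imwrite("pics/c2.png",c[:,:,::-1])
E
```

```text
(no output)
```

View pics/c1.png

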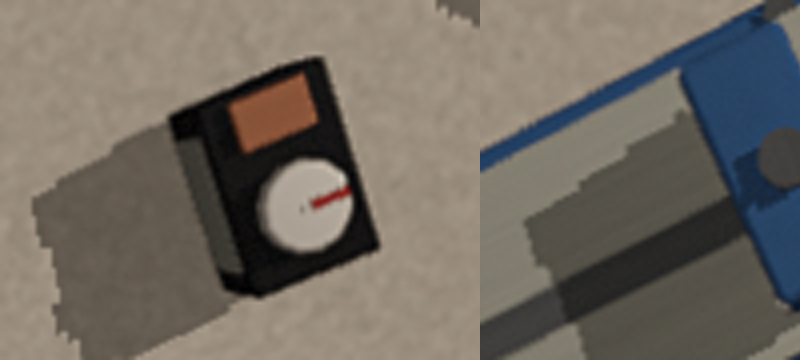

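View pics/c2.png

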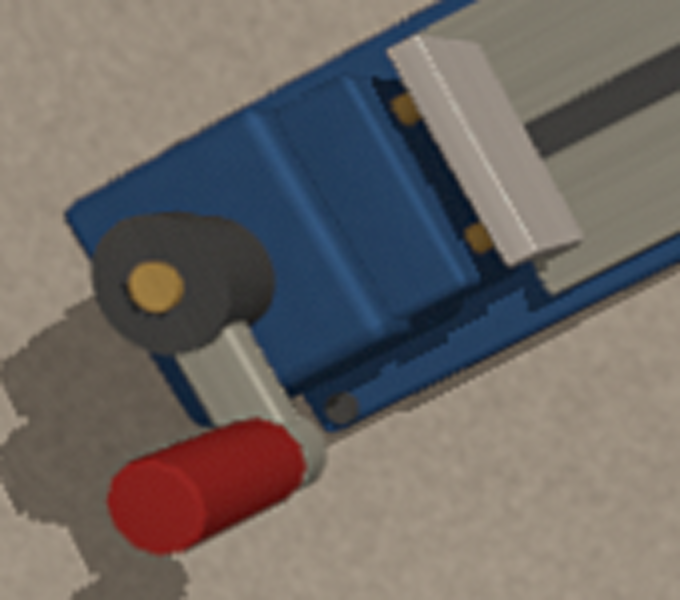

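Picked from crop 1: module top corners at (323,58), (379,248) and (258,297), and the stop's front top edge from (202,72) to (300,300). Picked from crop 2: the pad's top front edge from (425,36) to (535,262) and the grip top centre at (157,503).

```bash
python3 - <<'E'
import pickle; from h import *
np.set_printoptions(suppress=True,precision=1)
s,f=pickle.load(open("w1.pkl","rb"))
r=lambda pts,o,z: ray(f,np.array(pts)/4+np.array(o)-0.375,z,s)
m=r([(323,58),(379,248),(258,297)],(370,50),38); print("mod top corners",m, np.linalg.norm(np.diff(m,axis=0),axis=1))
d=m[1]-m[0]; print("mod yaw",np.arctan2(d[1],d[0]), np.arctan2(*(m[1]-m[2])[:2][::-1])-np.pi/2, "centre",(m[0]+m[2])/2)
print("dial",r([(307,205)],(370,50),47))
st=r([(202,72),(300,300)],(230,0),76); print("stop",st)
pd=r([(425,36),(535,262)],(60,70),73); print("pad",pd,np.linalg.norm(pd[1]-pd[0]))
for n,p in(("stop",st),("pad",pd)):
    d=p[1]-p[0]; print(n,"yaw of vise x",np.arctan2(d[1],d[0]))
g=r([(157,503)],(60,70),157)[0]; print("grip",g)
gb=r([(68,212),(245,112)],(60,70),84); print("gearbox top corners?",gb)
e=r([(330,432),(680,270)],(60,70),0); d=e[1]-e[0]; print("base edge near (z0)",e,np.arctan2(d[1],d[0])-np.pi/2)
e=r([(70,205),(440,5)],(60,70),10); d=e[1]-e[0]; print("base edge far z10",e,np.arctan2(d[1],d[0])-np.pi/2)
# hub: gold centre
for z in(110,120): print("hub z",z,r([(156,287)],(60,70),z)[0])
p=pd.mean(0); q=st.mean(0); d=q-p; print("pad->stop",d,np.arctan2(d[1],d[0])-np.pi/2)
E
```

```text
mod top corners [[559.5 251.2  38. ]
 [616.4 259.5  38. ]
 [621.9 221.9  38. ]] [57.5 38. ]
mod yaw 0.14445574687306856 0.14378774639480785 centre [590.7 236.5  38. ]
dial [[598.2 237.3  47. ]]
stop [[473.6  76.9  76. ]
 [532.7  86.7  76. ]]
pad [[499.  -58.1  73. ]
 [563.  -49.9  73. ]] 64.49350533605121
stop yaw of vise x 0.1648217524625015
pad yaw of vise x 0.12806655931844904
grip [ 592.2 -122.8  157. ]
gearbox top corners? [[ 517.9 -165.1   84. ]
 [ 506.3 -107.3   84. ]]
base edge near (z0) [[ 600.  -166.4    0. ]
 [ 577.9  -31.9    0. ]] 0.1623383173111117
base edge far z10 [[ 507.7 -214.8   10. ]
 [ 481.8  -75.6   10. ]] 0.18416873373899656
hub z 110 [ 544.  -132.8  110. ]
hub z 120 [ 544.5 -126.3  120. ]
pad->stop [-27.9 135.8   3. ] 0.20256145273848913
```

Call:
{"name": "send_rows", "arguments": {"rows": [{"dx":2,"dy":3,"dz":2,"yaw":-0.1,"hand":1},{"dx":4.5,"dy":7,"dz":6,"yaw":-0.25,"hand":1},{"dx":7,"dy":11,"dz":10,"yaw":-0.39,"hand":1},{"dx":8.5,"dy":14,"dz":15,"yaw":-0.39,"hand":1},{"dx":8.5,"dy":14,"dz":19,"yaw":-0.39,"hand":0.9},{"dx":8.5,"dy":14,"dz":19,"yaw":-0.39,"hand":0.9},{"dx":8.5,"dy":14,"dz":19,"yaw":-0.39,"hand":0.9},{"dx":8.5,"dy":14,"dz":19,"yaw":-0.39,"hand":0.9},{"dx":8.5,"dy":14,"dz":19,"yaw":-0.39,"hand":0.9},{"dx":8.5,"dy":14,"dz":19,"yaw":-0.39,"hand":0.9}]}}

```text
time: 4.0
tcp_pos: [592.3, 235.4, 109.4]
tool_rot: [-0.218, 3.133, 0.001]
force: [0.0, -0.0, -0.1]
gripper_width: 0.901
gripper_force: 0.0
```

```bash
python3 - <<'E'
from cell import state, vision, ctrl
import pickle; from h import *
np.set_printoptions(suppress=True,precision=3)
s=state(); A=R.from_rotvec(s["tool_rot"]).as_matrix()
print(s["time"],s["tcp_pos"],s["q"],"tooly",np.arctan2(A[1,1],A[0,1]))
f=pickle.load(open("f0.pkl","rb"))["scene"]
print("toaster corners",ray(f,[(187,138),(256,100),(250,62)],0),ray(f,[(214,45),(255,65)],190))
f=vision.grab_frame("wrist"); 
P=[]
for x,y,z in((30,20,38),(30,-20,38),(-30,20,38),(-30,-20,38)):
    c,q=np.cos(.144),np.sin(.144); P.append((590.5+c*x-q*y,236.3+q*x+c*y,z))
im=f["image"].copy()
for p in proj(f,P,s): cv2.circle(im,tuple(int(v) for v in np.round(p)),2,(0,255,255),-1)
cv2.imwrite("pics/w3.png",im[:,:,::-1])
E
```

```text
4.0 [592.345 235.382 109.448] [-0.478  0.624  0.017  1.899 -0.017  0.618  1.258] tooly 1.7095830133360579
toaster corners [[ 812.518 -412.152    0.   ]
 [ 538.994 -470.855    0.   ]
 [ 480.52  -668.34     0.   ]] [[ 622.146 -586.264  190.   ]
 [ 540.114 -430.398  190.   ]]
```

View pics/w3.png

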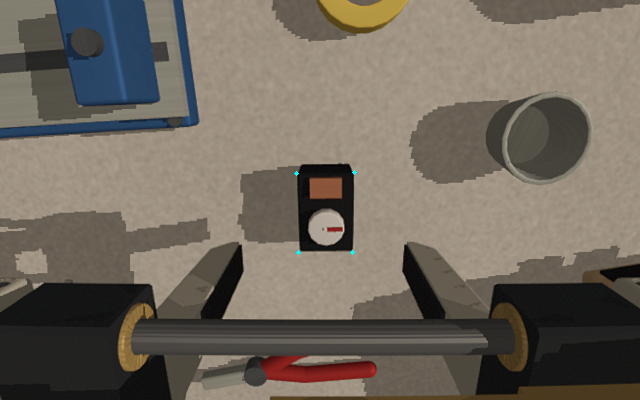

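The predicted corners lie on the module's top face (297–355, 172–252), so the pose is right. Now descending and gripping.

Call:
{"name": "send_rows", "arguments": {"rows": [{"dx":0.2,"dy":0.1,"dz":3,"yaw":0,"hand":0.9},{"dx":0.2,"dy":0.1,"dz":6,"yaw":0,"hand":0.9},{"dx":0.2,"dy":0.1,"dz":9,"yaw":0,"hand":0.9},{"dx":0.2,"dy":0.1,"dz":10.2,"yaw":0,"hand":0.9},{"dx":0.2,"dy":0.1,"dz":10.2,"yaw":0,"hand":0.9},{"dx":0.2,"dy":0.1,"dz":10.2,"yaw":0,"hand":0.3},{"dx":0.2,"dy":0.1,"dz":10.2,"yaw":0,"hand":0.3},{"dx":0.2,"dy":0.1,"dz":10.2,"yaw":0,"hand":0.3},{"dx":0.2,"dy":0.1,"dz":10.2,"yaw":0,"hand":0.3},{"dx":0.2,"dy":0.1,"dz":10.2,"yaw":0,"hand":0.3}], "squeeze": 25}}

```text
time: 5.3
tcp_pos: [590.0, 236.4, 6.8]
tool_rot: [-0.219, 3.134, 0.0]
force: [0.4, 0.1, 1.7]
gripper_width: 0.425
gripper_force: 25.0
```

Call:
{"name": "send_rows", "arguments": {"rows": [{"dx":0,"dy":0,"dz":-4,"yaw":0,"hand":0.3},{"dx":0,"dy":0,"dz":-8,"yaw":0,"hand":0.3},{"dx":0,"dy":0,"dz":-12,"yaw":0.1,"hand":0.3},{"dx":1,"dy":-2,"dz":-14,"yaw":0.25,"hand":0.3},{"dx":2,"dy":-4,"dz":-14,"yaw":0.4,"hand":0.3},{"dx":3.5,"dy":-6.5,"dz":-14,"yaw":0.55,"hand":0.3},{"dx":5,"dy":-9.5,"dz":-14,"yaw":0.72,"hand":0.3},{"dx":7,"dy":-12.5,"dz":-14,"yaw":0.89,"hand":0.3},{"dx":8.5,"dy":-15.5,"dz":-14,"yaw":1.06,"hand":0.3},{"dx":10.2,"dy":-18.5,"dz":-14,"yaw":1.22,"hand":0.3}]}}

```text
time: 6.55
tcp_pos: [513.7, 37.9, 146.4]
tool_rot: [-1.623, -2.689, 0.001]
force: [-0.8, -0.0, -3.3]
gripper_width: 0.427
gripper_force: 25.0
```

Call:
{"name": "send_rows", "arguments": {"rows": [{"dx":0,"dy":0,"dz":0,"yaw":0.16,"hand":0.3},{"dx":0,"dy":0,"dz":0,"yaw":0.32,"hand":0.3},{"dx":0,"dy":0,"dz":0,"yaw":0.32,"hand":0.3},{"dx":0,"dy":0,"dz":0,"yaw":0.32,"hand":0.3},{"dx":0,"dy":0,"dz":0,"yaw":0.32,"hand":0.3},{"dx":0,"dy":0,"dz":0,"yaw":0.32,"hand":0.3},{"dx":0,"dy":0,"dz":0,"yaw":0.32,"hand":0.3},{"dx":0,"dy":0,"dz":0,"yaw":0.32,"hand":0.3},{"dx":0,"dy":0,"dz":0,"yaw":0.32,"hand":0.3},{"dx":0,"dy":0,"dz":0,"yaw":0.32,"hand":0.3}]}}

```text
time: 7.8
tcp_pos: [514.5, 38.8, 146.6]
tool_rot: [2.025, 2.402, 0.0]
force: [-0.2, -0.2, -3.7]
gripper_width: 0.426
gripper_force: 25.0
```

```bash
python3 - <<'E'
from cell import state, vision, ctrl
import pickle; from h import *
np.set_printoptions(suppress=True,precision=3)
s=state(); A=R.from_rotvec(s["tool_rot"]).as_matrix()
print(s["time"],s["tcp_pos"],s["q"],"tooly",np.arctan2(A[1,1],A[0,1]),s["gripper_width"])
f=vision.grab_frame("wrist"); pickle.dump((s,f),open("w4.pkl","wb"))
im=f["image"].copy(); t=.17; c,q=np.cos(t),np.sin(t)
V=lambda x,y,z:(524.3+c*x-q*y,-18.2+q*x+c*y,z)
P=[V(-32,102,76),V(32,102,76),V(-42,102,30),V(42,102,30),V(-42,60,30),V(42,60,30),V(-42,20,30),V(42,20,30),V(-50,145,0),V(50,145,0)]
for p in proj(f,P,s): cv2.circle(im,tuple(int(v) for v in np.round(p)),2,(0,255,255),-1)
cv2.imwrite("pics/w4.png",im[:,:,::-1])
E
```

```text
7.8 [514.549  38.807 146.644] [-0.502  0.491  0.451  2.163 -0.394  0.565  0.408] tooly 0.17010198912062108 0.4260334101016692
```

View pics/w4.png

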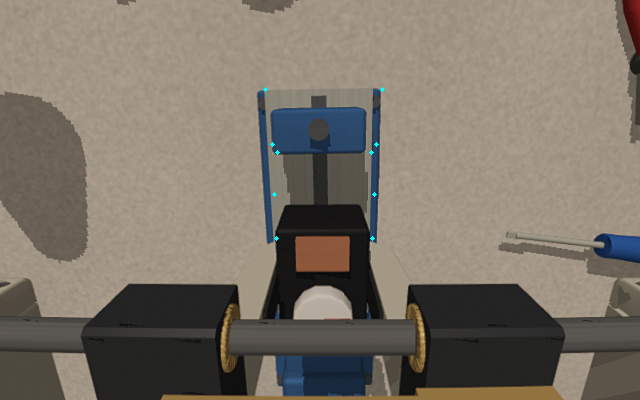

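The overlay shows the stop's front top edge at row 152 as predicted, so stop y ≈ 102. The clamp's far end sits about 5 px left of prediction, so I shift -2.5 mm, turn 0.02 rad and lower.

Call:
{"name": "send_rows", "arguments": {"rows": [{"dx":0.3,"dy":-0.25,"dz":1,"yaw":-0.02,"hand":0.3},{"dx":0.3,"dy":-0.25,"dz":3,"yaw":-0.02,"hand":0.3},{"dx":0.3,"dy":-0.25,"dz":5,"yaw":-0.02,"hand":0.3},{"dx":0.3,"dy":-0.25,"dz":7,"yaw":-0.02,"hand":0.3},{"dx":0.3,"dy":-0.25,"dz":9,"yaw":-0.02,"hand":0.3},{"dx":0.3,"dy":-0.25,"dz":10,"yaw":-0.02,"hand":0.3},{"dx":0.3,"dy":-0.25,"dz":10.5,"yaw":-0.02,"hand":0.3},{"dx":0.3,"dy":-0.25,"dz":10.8,"yaw":-0.02,"hand":0.3},{"dx":0.3,"dy":-0.25,"dz":10.9,"yaw":-0.02,"hand":0.3},{"dx":0.3,"dy":-0.25,"dz":10.9,"yaw":-0.02,"hand":0.3}]}}

```text
time: 9.1
tcp_pos: [511.8, 41.4, 38.0]
tool_rot: [2.0, 2.422, 0.001]
force: [-1.0, 0.6, -3.4]
gripper_width: 0.426
gripper_force: 25.0
```

Call:
{"name": "send_rows", "arguments": {"rows": [{"dx":0,"dy":0,"dz":0.05,"yaw":0,"hand":0.3},{"dx":0,"dy":0,"dz":0.1,"yaw":0,"hand":0.3},{"dx":0,"dy":0,"dz":0.12,"yaw":0,"hand":0.3},{"dx":0,"dy":0,"dz":0.14,"yaw":0,"hand":0.3},{"dx":0,"dy":0,"dz":0.14,"yaw":0,"hand":0.3},{"dx":0,"dy":0,"dz":0.14,"yaw":0,"hand":0.3},{"dx":0,"dy":0,"dz":0.14,"yaw":0,"hand":0.3},{"dx":0,"dy":0,"dz":0.14,"yaw":0,"hand":0.3},{"dx":0,"dy":0,"dz":0.14,"yaw":0,"hand":0.3},{"dx":0,"dy":0,"dz":0.14,"yaw":0,"hand":0.3}]}}

```text
time: 10.35
tcp_pos: [511.6, 41.4, 36.8]
tool_rot: [2.001, 2.422, 0.001]
force: [-1.7, 0.1, 7.4]
gripper_width: 0.426
gripper_force: 25.0
```

Call:
{"name": "send_rows", "arguments": {"rows": [{"dx":0,"dy":0,"dz":-0.05,"yaw":0,"hand":0.6},{"dx":0,"dy":0,"dz":-0.05,"yaw":0,"hand":0.6},{"dx":0,"dy":0,"dz":-0.05,"yaw":0,"hand":0.6},{"dx":0,"dy":0,"dz":-0.05,"yaw":0,"hand":0.6},{"dx":0,"dy":0,"dz":-2,"yaw":0,"hand":0.6},{"dx":0,"dy":0,"dz":-6,"yaw":0,"hand":0.6},{"dx":0,"dy":0,"dz":-11,"yaw":0,"hand":0.6},{"dx":0,"dy":0,"dz":-16,"yaw":0,"hand":0.6},{"dx":0,"dy":0,"dz":-18,"yaw":0,"hand":0.6},{"dx":0,"dy":0,"dz":-18,"yaw":0,"hand":0.6}]}}

```text
time: 11.6
tcp_pos: [512.2, 41.6, 217.5]
tool_rot: [1.999, 2.421, 0.004]
force: [0.5, 0.2, -0.3]
gripper_width: 0.597
gripper_force: 0.0
```

```bash
python3 - <<'E'
from cell import state, vision, ctrl
import pickle; from h import *
np.set_printoptions(suppress=True,precision=3)
s=state(); A=R.from_rotvec(s["tool_rot"]).as_matrix()
print(s["time"],s["tcp_pos"],s["q"],"tooly",np.arctan2(A[1,1],A[0,1]),s["gripper_width"])
d=pickle.load(open("f0.pkl","rb"))
for n in("scene","side"):
  f=vision.grab_frame(n); pickle.dump(f,open(n+"1.pkl","wb"))
  hsv=cv2.cvtColor(f["image"],cv2.COLOR_RGB2HSV)
  m=cv2.inRange(hsv,(0,170,90),(6,255,255))|cv2.inRange(hsv,(172,170,90),(180,255,255))
  k,_,st,ce=cv2.connectedComponentsWithStats(m)
  print(n,[(st[i].tolist(),ce[i]) for i in range(1,k) if st[i,4]>15])
f=pickle.load(open("scene1.pkl","rb")); a=cv2.resize(f["image"][130:240,260:380],None,fx=5,fy=5,interpolation=cv2.INTER_CUBIC)
cv2.imwrite("pics/s5.png",a[:,:,::-1])
E
```

```text
11.6 [512.195  41.645 217.491] [-0.596  0.388  0.554  2.105 -0.307  0.723  0.347] tooly 0.19044939360067906 0.5968100739707528
scene [([277, 141, 8, 15, 90], array([280.744, 147.578])), ([275, 281, 37, 32, 329], array([291.261, 294.228]))]
side [([355, 169, 10, 16, 26], array([360.115, 177.5  ])), ([288, 316, 4, 5, 18], array([289.5  , 318.222]))]
```

View pics/s5.png

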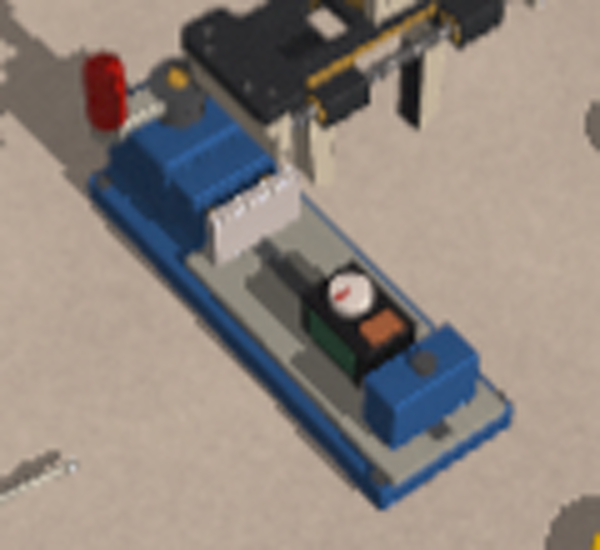

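The module stands upright on the bed short of the stop, dial toward the pad, at crop (355,325). Now above the grip with the fingers turned 45° off the arm.

Call:
{"name": "send_rows", "arguments": {"rows": [{"dx":-2,"dy":0.5,"dz":0,"yaw":0.1,"hand":0.6},{"dx":-5,"dy":1.5,"dz":0,"yaw":0.25,"hand":0.6},{"dx":-9,"dy":2.5,"dz":0,"yaw":0.4,"hand":0.6},{"dx":-13,"dy":3.5,"dz":0,"yaw":0.55,"hand":0.6},{"dx":-16,"dy":4.5,"dz":0,"yaw":0.7,"hand":0.6},{"dx":-17.6,"dy":4.8,"dz":0,"yaw":0.79,"hand":0.6},{"dx":-17.6,"dy":4.8,"dz":0,"yaw":0.79,"hand":0.6},{"dx":-17.6,"dy":4.8,"dz":0,"yaw":0.79,"hand":0.6},{"dx":-17.6,"dy":4.8,"dz":2,"yaw":0.79,"hand":0.6},{"dx":-17.6,"dy":4.8,"dz":2,"yaw":0.79,"hand":0.6}]}}

```text
time: 12.95
tcp_pos: [590.9, -121.0, 195.1]
tool_rot: [-2.775, -1.468, 0.003]
force: [-0.7, 0.1, 1.3]
gripper_width: 0.6
gripper_force: 0.0
```

```bash
python3 - <<'E'
from cell import state, vision, ctrl
import pickle; from h import *
np.set_printoptions(suppress=True,precision=3)
s=state(); A=R.from_rotvec(s["tool_rot"]).as_matrix()
print(s["time"],s["tcp_pos"],s["q"],"tooly",np.arctan2(A[1,1],A[0,1]),s["force"])
f=vision.grab_frame("wrist"); hsv=cv2.cvtColor(f["image"],cv2.COLOR_RGB2HSV)
m=cv2.inRange(hsv,(0,170,60),(6,255,255))|cv2.inRange(hsv,(172,170,60),(180,255,255))
k,_,st,ce=cv2.connectedComponentsWithStats(m); print([(st[i].tolist(),ce[i]) for i in range(1,k) if st[i,4]>30])
print("expected grip top",proj(f,[(593,-122.3,157),(593,-122.3,109)],s))
g=pickle.load(open("scene1.pkl","rb")); print(ray(g,[(280.7,147.6)],134))
cv2.imwrite("pics/w6.png",f["image"][:,:,::-1])
E
```

```text
12.95 [ 590.936 -120.976  195.102] [-0.364  0.577  0.727  1.938 -0.517  0.825  0.048] tooly -0.5976592234351135 [-0.699  0.053  1.33 ]
[([133, 85, 9, 11, 37], array([137.189,  90.162])), ([312, 195, 36, 53, 1560], array([329.157, 221.808]))]
expected grip top [[327.471 229.354]
 [326.784 206.431]]
[[ 593.337 -124.101  134.   ]]
```

Call:
{"name": "send_rows", "arguments": {"rows": [{"dx":0,"dy":0.4,"dz":1,"yaw":0,"hand":0.6},{"dx":0,"dy":0.4,"dz":3,"yaw":0,"hand":0.6},{"dx":0,"dy":0.4,"dz":5,"yaw":0,"hand":0.6},{"dx":0,"dy":0.4,"dz":7,"yaw":0,"hand":0.6},{"dx":0,"dy":0.4,"dz":7.4,"yaw":0,"hand":0.6},{"dx":0,"dy":0.4,"dz":7.4,"yaw":0,"hand":0.1},{"dx":0,"dy":0.4,"dz":7.4,"yaw":0,"hand":0.1},{"dx":0,"dy":0.4,"dz":7.4,"yaw":0,"hand":0.1},{"dx":0,"dy":0.4,"dz":7.4,"yaw":0,"hand":0.1},{"dx":0,"dy":0.4,"dz":7.4,"yaw":0,"hand":0.1}], "squeeze": 25}}

```text
time: 14.25
tcp_pos: [594.6, -124.1, 122.6]
tool_rot: [-2.777, -1.465, 0.0]
force: [-3.4, 2.8, 6.2]
gripper_width: 0.257
gripper_force: 25.0
```

```bash
cat > w.py <<'E'
import sys; from cell import state; from h import *
np.set_printoptions(suppress=True,precision=2)
# usage: a0 step n cx cy : arm world angle from measured pose, plan circle rows (cm, tool axes)
step=float(sys.argv[1]); cx,cy=float(sys.argv[2]),float(sys.argv[3])
px,py=[float(v) for v in sys.argv[4:6]] if len(sys.argv)>5 else (None,None)
s=state(); A=R.from_rotvec(s["tool_rot"]).as_matrix(); p=s["tcp_pos"][:2].copy()
a=np.arctan2(p[1]-cy,p[0]-cx); rad=np.hypot(p[0]-cx,p[1]-cy)
u=np.array([np.cos(a),np.sin(a)]); F=s["force"]
print("t",s["time"],"tcp",s["tcp_pos"],"q",s["q"],"tooly",np.arctan2(A[1,1],A[0,1]),"arm",a,"theta mod 2pi",(0.19-a)%(2*np.pi),"rad",rad,"F",F,"F rad",F[:2]@u,"F tan(cw)",F[0]*u[1]-F[1]*u[0],"w",s["gripper_width"])
for i in range(1,11):
    b=a-step*i; q=np.array([cx+50*np.cos(b),cy+50*np.sin(b)])-p
    print(np.round(np.array([q@A[:2,0],q@A[:2,1]])/10,2).tolist())
E
python3 w.py 0.25 543.9 -131.7
```

```text
t 14.25 tcp [ 594.57 -124.1   122.62] q [-0.29  0.66  0.64  1.98 -0.61  0.69  0.13] tooly -0.5997630349692773 arm 0.14893528293930794 theta mod 2pi 0.04106471706069206 rad 51.233919007222944 F [-3.42  2.79  6.22] F rad -2.971852733016483 F tan(cw) -3.2679350883202174 w 0.2570374701373774
[-1.1, 0.64]
[-2.26, 1.09]
[-3.49, 1.25]
[-4.73, 1.09]
[-5.89, 0.63]
[-6.9, -0.1]
[-7.7, -1.06]
[-8.23, -2.18]
[-8.48, -3.41]
[-8.41, -4.65]
```

```bash
sed -i 's/^for i in/if px is not None: p=np.array([px,py]); a=np.arctan2(py-cy,px-cx)\nfor i in/; s/tolist())$/tolist(),np.round(q+p,1))/' w.py; python3 w.py 0.2 544.6 -132.5 594.2 -123.3
```

```text
t 14.25 tcp [ 594.57 -124.1   122.62] q [-0.29  0.66  0.64  1.98 -0.61  0.69  0.13] tooly -0.5997630349692773 arm 0.1666003767260704 theta mod 2pi 0.02339962327392961 rad 50.66828195112049 F [-3.42  2.79  6.22] F rad -2.9136636760610535 F tan(cw) -3.31992053986453 w 0.2570374701373774
[-0.81, 0.6] [ 594.6 -133.3]
[-1.69, 1.06] [ 593.4 -143.2]
[-2.65, 1.34] [ 590.3 -152.7]
[-3.64, 1.42] [ 585.4 -161.4]
[-4.63, 1.31] [ 578.8 -168.9]
[-5.58, 1.0] [ 570.9 -175. ]
[-6.45, 0.5] [ 561.9 -179.4]
[-7.2, -0.15] [ 552.3 -181.9]
[-7.81, -0.94] [ 542.3 -182.4]
[-8.25, -1.84] [ 532.4 -181. ]
```

Call:
{"name": "send_rows", "arguments": {"rows": [{"dx":-0.81,"dy":0.6,"dz":-0.1,"yaw":0,"hand":0.1},{"dx":-1.69,"dy":1.06,"dz":-0.1,"yaw":0,"hand":0.1},{"dx":-2.65,"dy":1.34,"dz":-0.1,"yaw":0,"hand":0.1},{"dx":-3.64,"dy":1.42,"dz":-0.1,"yaw":0,"hand":0.1},{"dx":-4.63,"dy":1.31,"dz":-0.1,"yaw":0,"hand":0.1},{"dx":-5.58,"dy":1.0,"dz":-0.1,"yaw":0,"hand":0.1},{"dx":-6.45,"dy":0.5,"dz":-0.1,"yaw":0,"hand":0.1},{"dx":-7.2,"dy":-0.15,"dz":-0.1,"yaw":0,"hand":0.1},{"dx":-7.81,"dy":-0.94,"dz":-0.1,"yaw":0,"hand":0.1},{"dx":-8.25,"dy":-1.84,"dz":-0.1,"yaw":0,"hand":0.1}]}}

```text
time: 15.5
tcp_pos: [535.1, -180.6, 123.0]
tool_rot: [2.777, 1.468, 0.004]
force: [7.5, 5.2, -9.3]
gripper_width: 0.254
gripper_force: 25.0
```

```bash
python3 w.py 0.25 544.6 -132.5 532.4 -181
```

```text
t 15.5 tcp [ 535.12 -180.63  122.96] q [-0.18  0.62  0.62  2.08 -0.61  0.63  0.26] tooly -0.5980453847682281 arm -1.765243961024507 theta mod 2pi 1.955243961024507 rad 49.05922952377647 F [ 7.51  5.15 -9.33] F rad -6.507808841106483 F tan(cw) -6.3703478111320395 w 0.2544446131888734
[-0.28, -1.22] [ 520.8 -176.5]
[-0.25, -2.46] [ 510.6 -169.2]
[0.09, -3.66] [ 502.6 -159.7]
[0.71, -4.74] [ 497.2 -148.4]
[1.58, -5.63] [ 494.7 -136.2]
[2.65, -6.28] [ 495.4 -123.8]
[3.84, -6.65] [ 499.1 -111.9]
[5.08, -6.71] [ 505.6 -101.2]
[6.3, -6.46] [514.5 -92.5]
[7.43, -5.91] [525.4 -86.4]
```

```bash
python3 w.py 0.25 544.4 -131.7 532.4 -181
```

```text
t 15.5 tcp [ 535.12 -180.63  122.96] q [-0.18  0.62  0.62  2.08 -0.61  0.63  0.26] tooly -0.5980453847682281 arm -1.758200467089195 theta mod 2pi 1.948200467089195 rad 49.806743713289556 F [ 7.51  5.15 -9.33] F rad -6.462778277777869 F tan(cw) -6.416027125835816 w 0.2544446131888734
[-0.22, -1.24] [ 520.9 -175.8]
[-0.2, -2.49] [ 510.7 -168.7]
[0.13, -3.69] [ 502.6 -159.2]
[0.74, -4.77] [ 497.1 -148. ]
[1.61, -5.67] [ 494.6 -135.8]
[2.67, -6.33] [ 495.1 -123.3]
[3.85, -6.7] [ 498.7 -111.4]
[5.1, -6.77] [ 505.1 -100.7]
[6.32, -6.53] [514. -92.]
[7.45, -5.99] [524.8 -85.7]
```

Call:
{"name": "send_rows", "arguments": {"rows": [{"dx":-0.22,"dy":-1.24,"dz":0.05,"yaw":0,"hand":0.1},{"dx":-0.2,"dy":-2.49,"dz":0.05,"yaw":0,"hand":0.1},{"dx":0.13,"dy":-3.69,"dz":0.05,"yaw":0,"hand":0.1},{"dx":0.74,"dy":-4.77,"dz":0.05,"yaw":0,"hand":0.1},{"dx":1.61,"dy":-5.67,"dz":0.05,"yaw":0,"hand":0.1},{"dx":2.67,"dy":-6.33,"dz":0.05,"yaw":0,"hand":0.1},{"dx":3.85,"dy":-6.7,"dz":0.05,"yaw":0,"hand":0.1},{"dx":5.1,"dy":-6.77,"dz":0.05,"yaw":0,"hand":0.1},{"dx":6.32,"dy":-6.53,"dz":0.05,"yaw":0,"hand":0.1},{"dx":7.45,"dy":-5.99,"dz":0.05,"yaw":0,"hand":0.1}]}}

```text
time: 16.75
tcp_pos: [523.6, -86.3, 122.7]
tool_rot: [-2.776, -1.464, 0.004]
force: [-7.2, 0.0, 5.4]
gripper_width: 0.254
gripper_force: 25.0
```

```bash
python3 w.py 0.25 544.4 -131.7 524.8 -85.7
```

```text
t 16.75 tcp [523.61 -86.27 122.67] q [-0.37  0.59  0.63  2.15 -0.63  0.59  0.13] tooly -0.6002409799909206 arm 1.9999038484990346 theta mod 2pi 4.473281458680551 rad 49.962318125649276 F [-7.19  0.03  5.41] F rad 3.019838361351026 F tan(cw) -6.52368950185001 w 0.254044453532953
[0.96, 0.8] [536.8 -82.3]
[1.69, 1.81] [549.3 -81.9]
[2.15, 2.96] [561.4 -84.7]
[2.31, 4.2] [572.5 -90.4]
[2.16, 5.44] [581.9 -98.6]
[1.71, 6.6] [ 588.9 -108.9]
[0.98, 7.61] [ 593.2 -120.6]
[0.03, 8.41] [ 594.4 -133. ]
[-1.1, 8.96] [ 592.5 -145.3]
[-2.32, 9.2] [ 587.6 -156.8]
```

Call:
{"name": "send_rows", "arguments": {"rows": [{"dx":0.96,"dy":0.8,"dz":0,"yaw":0,"hand":0.1},{"dx":1.69,"dy":1.81,"dz":0,"yaw":0,"hand":0.1},{"dx":2.15,"dy":2.96,"dz":0,"yaw":0,"hand":0.1},{"dx":2.31,"dy":4.2,"dz":0,"yaw":0,"hand":0.1},{"dx":2.16,"dy":5.44,"dz":0,"yaw":0,"hand":0.1},{"dx":1.71,"dy":6.6,"dz":0,"yaw":0,"hand":0.1},{"dx":0.98,"dy":7.61,"dz":0,"yaw":0,"hand":0.1},{"dx":0.03,"dy":8.41,"dz":0,"yaw":0,"hand":0.1},{"dx":-1.1,"dy":8.96,"dz":0,"yaw":0,"hand":0.1},{"dx":-2.32,"dy":9.2,"dz":0,"yaw":0,"hand":0.1}]}}

```text
time: 18.0
tcp_pos: [588.8, -155.9, 122.7]
tool_rot: [-2.774, -1.466, -0.001]
force: [-2.1, 8.6, 2.3]
gripper_width: 0.252
gripper_force: 25.0
```

```bash
python3 w.py 0.25 544.4 -131.7 587.6 -156.8
```

```text
t 18.0 tcp [ 588.78 -155.92  122.68] q [-0.24  0.66  0.63  1.98 -0.61  0.7   0.18] tooly -0.598234665752704 arm -0.49958401093749377 theta mod 2pi 0.6895840109374938 rad 50.558648712896264 F [-2.1   8.62  2.28] F rad -5.971137458433377 F tan(cw) -6.557430826472029 w 0.25224912312516923
[-1.24, -0.06] [ 580.1 -166.7]
[-2.43, -0.43] [ 570.3 -174.5]
[-3.5, -1.09] [ 558.9 -179.5]
[-4.36, -1.99] [ 546.6 -181.7]
[-4.98, -3.07] [ 534.2 -180.6]
[-5.31, -4.27] [ 522.4 -176.6]
[-5.33, -5.52] [ 512.  -169.8]
[-5.04, -6.73] [ 503.6 -160.6]
[-4.46, -7.84] [ 497.7 -149.6]
[-3.63, -8.76] [ 494.7 -137.4]
```

Call:
{"name": "send_rows", "arguments": {"rows": [{"dx":-1.23,"dy":-0.08,"dz":0,"yaw":0,"hand":0.1},{"dx":-2.41,"dy":-0.45,"dz":0,"yaw":0,"hand":0.1},{"dx":-3.47,"dy":-1.11,"dz":0,"yaw":0,"hand":0.1},{"dx":-4.33,"dy":-2.01,"dz":0,"yaw":0,"hand":0.1},{"dx":-4.95,"dy":-3.09,"dz":0,"yaw":0,"hand":0.1},{"dx":-5.28,"dy":-4.29,"dz":0,"yaw":0,"hand":0.1},{"dx":-5.3,"dy":-5.54,"dz":0,"yaw":0,"hand":0.1},{"dx":-5.01,"dy":-6.75,"dz":0,"yaw":0,"hand":0.1},{"dx":-4.43,"dy":-7.86,"dz":0,"yaw":0,"hand":0.1},{"dx":-3.6,"dy":-8.78,"dz":0,"yaw":0,"hand":0.1}]}}

```text
time: 19.25
tcp_pos: [495.9, -140.2, 122.9]
tool_rot: [2.777, 1.462, -0.001]
force: [-0.9, -6.2, -5.0]
gripper_width: 0.255
gripper_force: 25.0
```

```bash
python3 w.py 0.25 544.4 -131.4 494.7 -137.1
```

```text
t 19.25 tcp [ 495.85 -140.16  122.89] q [-0.26  0.57  0.62  2.19 -0.63  0.56  0.23] tooly -0.6017459307772512 arm -2.9631563163424155 theta mod 2pi 3.1531563163424154 rad 49.329910292534535 F [-0.92 -6.22 -5.01] F rad 2.011441769522226 F tan(cw) -5.95613847694258 w 0.25522164828536786
[1.04, -0.69] [ 494.9 -124.6]
[2.21, -1.11] [ 498.1 -112.6]
[3.45, -1.22] [ 504.2 -101.7]
[4.68, -1.03] [512.8 -92.7]
[5.83, -0.53] [523.3 -86.1]
[6.81, 0.23] [535.2 -82.3]
[7.58, 1.22] [547.6 -81.5]
[8.08, 2.36] [559.9 -83.9]
[8.28, 3.59] [571.2 -89.2]
[8.17, 4.83] [580.8 -97.1]
```

Call:
{"name": "send_rows", "arguments": {"rows": [{"dx":1.04,"dy":-0.69,"dz":0,"yaw":-0.08,"hand":0.1},{"dx":2.21,"dy":-1.11,"dz":0,"yaw":-0.16,"hand":0.1},{"dx":3.45,"dy":-1.22,"dz":0,"yaw":-0.24,"hand":0.1},{"dx":4.68,"dy":-1.03,"dz":0,"yaw":-0.32,"hand":0.1},{"dx":5.83,"dy":-0.53,"dz":0,"yaw":-0.4,"hand":0.1},{"dx":6.81,"dy":0.23,"dz":0,"yaw":-0.48,"hand":0.1},{"dx":7.58,"dy":1.22,"dz":0,"yaw":-0.56,"hand":0.1},{"dx":8.08,"dy":2.36,"dz":0,"yaw":-0.64,"hand":0.1},{"dx":8.28,"dy":3.59,"dz":0,"yaw":-0.72,"hand":0.1},{"dx":8.17,"dy":4.83,"dz":0,"yaw":-0.79,"hand":0.1}]}}

```text
time: 20.5
tcp_pos: [581.1, -96.6, 122.7]
tool_rot: [-1.994, -2.423, -0.0]
force: [-6.5, 3.1, 3.4]
gripper_width: 0.252
gripper_force: 25.0
```

```bash
python3 w.py 0.15 544.4 -131.4 580.8 -97.1
```

```text
t 20.5 tcp [581.07 -96.59 122.7 ] q [-0.2   0.6   0.41  2.02 -0.4   0.61  0.67] tooly 0.19374499975082754 arm 0.7593868939641257 theta mod 2pi 5.713798413215461 rad 50.563203868513426 F [-6.53  3.11  3.41] F rad -2.592933613309543 F tan(cw) -6.75061085554748 w 0.2521356405089671
[-0.66, 0.35] [ 585.5 -102.9]
[-1.37, 0.6] [ 589.3 -109.4]
[-2.11, 0.74] [ 592.1 -116.4]
[-2.86, 0.76] [ 593.8 -123.6]
[-3.6, 0.68] [ 594.4 -131.1]
[-4.32, 0.48] [ 593.9 -138.6]
[-5.01, 0.18] [ 592.3 -145.9]
[-5.64, -0.22] [ 589.5 -152.9]
[-6.21, -0.71] [ 585.8 -159.4]
[-6.7, -1.28] [ 581.2 -165.3]
```

Call:
{"name": "send_rows", "arguments": {"rows": [{"dx":-0.66,"dy":0.35,"dz":0,"yaw":0,"hand":0.1},{"dx":-1.37,"dy":0.6,"dz":0,"yaw":0,"hand":0.1},{"dx":-2.11,"dy":0.74,"dz":0,"yaw":0,"hand":0.1},{"dx":-2.86,"dy":0.76,"dz":0,"yaw":0,"hand":0.1},{"dx":-3.6,"dy":0.68,"dz":0,"yaw":0,"hand":0.1},{"dx":-4.32,"dy":0.48,"dz":0,"yaw":0,"hand":0.1},{"dx":-5.01,"dy":0.18,"dz":0,"yaw":0,"hand":0.1},{"dx":-5.64,"dy":-0.22,"dz":0,"yaw":0,"hand":0.1},{"dx":-6.21,"dy":-0.71,"dz":0,"yaw":0,"hand":0.1},{"dx":-6.7,"dy":-1.28,"dz":0,"yaw":0,"hand":0.1}]}}

```text
time: 21.75
tcp_pos: [583.0, -164.2, 122.8]
tool_rot: [-1.998, -2.423, -0.004]
force: [1.6, 6.4, 0.1]
gripper_width: 0.255
gripper_force: 25.0
```

```bash
python3 w.py 0.03 544.4 -131.4 581.2 -165.3; python3 - <<'E'
from cell import state,vision; import pickle,cv2
s=state(); f=vision.grab_frame("wrist"); pickle.dump((s,f),open("w7.pkl","wb")); cv2.imwrite("pics/w7.png",f["image"][:,:,::-1])
E
```

```text
t 21.75 tcp [ 582.98 -164.22  122.79] q [-0.08  0.61  0.4   1.98 -0.39  0.63  0.77] tooly 0.1917849208987761 arm -0.7049219255130855 theta mod 2pi 0.8949219255130856 rad 50.65629696450093 F [1.56 6.39 0.06] F rad -2.946259996104886 F tan(cw) -5.877045327680403 w 0.255192254326246
[-0.08, -0.12] [ 580.1 -166.4]
[-0.17, -0.25] [ 579.1 -167.4]
[-0.25, -0.38] [ 578.  -168.4]
[-0.32, -0.51] [ 576.9 -169.4]
[-0.39, -0.64] [ 575.7 -170.4]
[-0.46, -0.77] [ 574.5 -171.3]
[-0.53, -0.91] [ 573.3 -172.2]
[-0.59, -1.04] [ 572.1 -173. ]
[-0.64, -1.18] [ 570.8 -173.9]
[-0.69, -1.32] [ 569.5 -174.6]
```

View pics/w7.png

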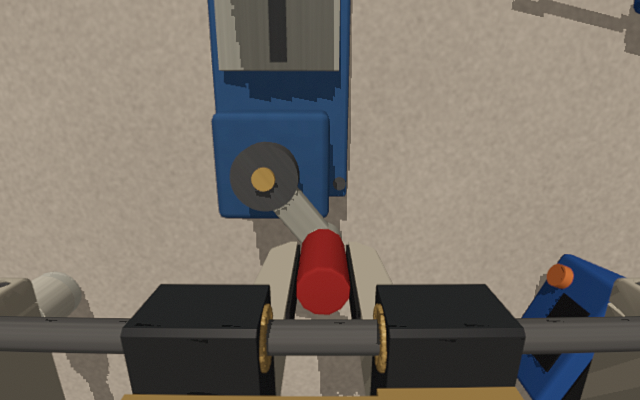

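The view shows only the hub (263,180) and the grip (323,270), not the jaw. So I watch the push on the grip and the dial in the scene image while winding slowly.

```bash
cat > dial.py <<'E'
from cell import vision; from h import *
np.set_printoptions(suppress=True,precision=2)
import pickle
def dial(f):
    im=f["image"].astype(int); R0=(190,225,315,365)  # rows, cols
    c=im[R0[0]:R0[1],R0[2]:R0[3]]; w=np.clip(c.min(2)-165,0,None).astype(np.uint8)
    k,lab,st,ce=cv2.connectedComponentsWithStats((w>0).astype(np.uint8))
    if k<2: return None
    i=1+np.argmax(st[1:,4]); m=(lab==i)*w; ys,xs=np.nonzero(m); v=m[ys,xs].astype(float)
    return st[i,4],np.array([(xs*v).sum()/v.sum()+R0[2],(ys*v).sum()/v.sum()+R0[0]])
for n,f in(("placed",pickle.load(open("scene1.pkl","rb"))),("now",vision.grab_frame("scene"))):
    r=dial(f)
    if r is not None:
        p=ray(f,[r[1]],77)[0]; d=p[:2]-np.array([544.4,-131.4]); print(n,r,p,"clamp y",d@[-np.sin(.19),np.cos(.19)]-115,"x",d@[np.cos(.19),np.sin(.19)])
E
python3 dial.py
```

```text
placed (np.int32(9), array([331.22, 190.39])) [513.8  42.7  77. ] clamp y 61.74038947836439 x 2.8349872036927417
now (np.int32(21), array([334.13, 192.04])) [509.1   51.64  77.  ] clamp y 71.4108038363778 x -0.09513632936409892
```

Call:
{"name": "send_rows", "arguments": {"rows": [{"dx":-0.08,"dy":-0.12,"dz":0,"yaw":0,"hand":0.1},{"dx":-0.17,"dy":-0.25,"dz":0,"yaw":0,"hand":0.1},{"dx":-0.25,"dy":-0.38,"dz":0,"yaw":0,"hand":0.1},{"dx":-0.32,"dy":-0.51,"dz":0,"yaw":0,"hand":0.1},{"dx":-0.39,"dy":-0.64,"dz":0,"yaw":0,"hand":0.1},{"dx":-0.46,"dy":-0.77,"dz":0,"yaw":0,"hand":0.1},{"dx":-0.53,"dy":-0.91,"dz":0,"yaw":0,"hand":0.1},{"dx":-0.59,"dy":-1.04,"dz":0,"yaw":0,"hand":0.1},{"dx":-0.64,"dy":-1.18,"dz":0,"yaw":0,"hand":0.1},{"dx":-0.69,"dy":-1.32,"dz":0,"yaw":0,"hand":0.1}]}}

```text
time: 23.1
tcp_pos: [572.1, -173.6, 122.8]
tool_rot: [1.998, 2.424, 0.004]
force: [3.4, 6.7, -2.1]
gripper_width: 0.252
gripper_force: 25.0
```

```bash
python3 w.py 0.02 544.4 -131.4 569.5 -174.6; python3 dial.py
```

```text
t 23.1 tcp [ 572.09 -173.62  122.81] q [-0.06  0.6   0.39  2.   -0.39  0.61  0.78] tooly 0.1919312319703551 arm -0.9902612694103996 theta mod 2pi 1.1802612694103995 rad 50.488396878401794 F [ 3.44  6.74 -2.12] F rad -3.7460844789747294 F tan(cw) -6.575835836802588 w 0.252333250734696
[-0.04, -0.09] [ 568.6 -175.1]
[-0.07, -0.19] [ 567.8 -175.6]
[-0.09, -0.28] [ 566.9 -176.1]
[-0.12, -0.38] [ 566.  -176.5]
[-0.14, -0.48] [ 565.1 -176.9]
[-0.17, -0.58] [ 564.2 -177.3]
[-0.19, -0.67] [ 563.2 -177.7]
[-0.2, -0.77] [ 562.3 -178.1]
[-0.22, -0.87] [ 561.4 -178.4]
[-0.24, -0.97] [ 560.4 -178.8]
placed (np.int32(9), array([331.22, 190.39])) [513.8  42.7  77. ] clamp y 61.74038947836439 x 2.8349872036927417
now (np.int32(23), array([334.16, 192.13])) [509.18  51.97  77.  ] clamp y 71.71763915974904 x 0.041774124795003434
```

```bash
sed -i 's/R0=(190,225,315,365)/R0=(180,225,322,365)/' dial.py; python3 dial.py
```

```text
placed (np.int32(32), array([331.01, 188.6 ])) [511.38  36.8   77.  ] clamp y 56.406198486393805 x -0.6622727289190665
now (np.int32(32), array([333.87, 191.61])) [509.04  49.96  77.  ] clamp y 69.7740486692255 x -0.4712839994316808
```

Call:
{"name": "send_rows", "arguments": {"rows": [{"dx":-0.04,"dy":-0.09,"dz":0,"yaw":0,"hand":0.1},{"dx":-0.07,"dy":-0.19,"dz":0,"yaw":0,"hand":0.1},{"dx":-0.09,"dy":-0.28,"dz":0,"yaw":0,"hand":0.1},{"dx":-0.12,"dy":-0.38,"dz":0,"yaw":0,"hand":0.1},{"dx":-0.14,"dy":-0.48,"dz":0,"yaw":0,"hand":0.1},{"dx":-0.17,"dy":-0.58,"dz":0,"yaw":0,"hand":0.1},{"dx":-0.19,"dy":-0.67,"dz":0,"yaw":0,"hand":0.1},{"dx":-0.2,"dy":-0.77,"dz":0,"yaw":0,"hand":0.1},{"dx":-0.22,"dy":-0.87,"dz":0,"yaw":0,"hand":0.1},{"dx":-0.24,"dy":-0.97,"dz":0,"yaw":0,"hand":0.1}]}}

```text
time: 24.45
tcp_pos: [563.7, -177.9, 122.9]
tool_rot: [1.997, 2.423, 0.004]
force: [5.7, 6.2, -3.7]
gripper_width: 0.254
gripper_force: 25.0
```

```bash
python3 w.py 0.02 544.4 -131.4 560.4 -178.8; python3 dial.py
```

```text
t 24.45 tcp [ 563.69 -177.95  122.86] q [-0.05  0.59  0.39  2.02 -0.39  0.6   0.8 ] tooly 0.19203083720049224 arm -1.177904781844854 theta mod 2pi 1.367904781844854 rad 50.384297201490014 F [ 5.68  6.17 -3.66] F rad -3.53141063152867 F tan(cw) -7.60690799571485 w 0.25382046828621113
[-0.01, -0.1] [ 559.4 -179.1]
[-0.02, -0.2] [ 558.5 -179.4]
[-0.03, -0.3] [ 557.5 -179.6]
[-0.03, -0.4] [ 556.6 -179.9]
[-0.04, -0.5] [ 555.6 -180.1]
[-0.04, -0.6] [ 554.6 -180.3]
[-0.04, -0.7] [ 553.6 -180.5]
[-0.04, -0.8] [ 552.6 -180.7]
[-0.04, -0.9] [ 551.7 -180.9]
[-0.03, -1.0] [ 550.7 -181. ]
placed (np.int32(32), array([331.01, 188.6 ])) [511.38  36.8   77.  ] clamp y 56.406198486393805 x -0.6622727289190665
now (np.int32(32), array([333.91, 191.58])) [508.91  49.89  77.  ] clamp y 69.73474758851171 x -0.6159284388442888
```

Call:
{"name": "send_rows", "arguments": {"rows": [{"dx":-0.01,"dy":-0.1,"dz":0,"yaw":0,"hand":0.1},{"dx":-0.02,"dy":-0.2,"dz":0,"yaw":0,"hand":0.1},{"dx":-0.03,"dy":-0.3,"dz":0,"yaw":0,"hand":0.1},{"dx":-0.03,"dy":-0.4,"dz":0,"yaw":0,"hand":0.1},{"dx":-0.04,"dy":-0.5,"dz":0,"yaw":0,"hand":0.1},{"dx":-0.04,"dy":-0.6,"dz":0,"yaw":0,"hand":0.1},{"dx":-0.04,"dy":-0.7,"dz":0,"yaw":0,"hand":0.1},{"dx":-0.04,"dy":-0.8,"dz":0,"yaw":0,"hand":0.1},{"dx":-0.04,"dy":-0.9,"dz":0,"yaw":0,"hand":0.1},{"dx":-0.03,"dy":-1.0,"dz":0,"yaw":0,"hand":0.1}]}}

```text
time: 25.75
tcp_pos: [554.6, -180.6, 122.9]
tool_rot: [1.996, 2.422, 0.005]
force: [7.6, 5.5, -5.8]
gripper_width: 0.253
gripper_force: 25.0
```

```bash
python3 w.py 0.015 544.4 -131.4 550.7 -181.0; python3 dial.py
```

```text
t 25.75 tcp [ 554.64 -180.59  122.93] q [-0.04  0.58  0.39  2.03 -0.39  0.59  0.81] tooly 0.1920496947104642 arm -1.365621218628772 theta mod 2pi 1.555621218628772 rad 50.243412579597084 F [ 7.63  5.5  -5.81] F rad -3.8299151729025986 F tan(cw) -8.588174631840369 w 0.25262595151103673
[0.01, -0.07] [ 550.  -181.1]
[0.01, -0.15] [ 549.2 -181.2]
[0.02, -0.22] [ 548.5 -181.2]
[0.03, -0.3] [ 547.7 -181.3]
[0.04, -0.37] [ 547.  -181.3]
[0.05, -0.45] [ 546.2 -181.4]
[0.06, -0.52] [ 545.5 -181.4]
[0.08, -0.59] [ 544.7 -181.4]
[0.09, -0.67] [ 544.  -181.4]
[0.1, -0.74] [ 543.2 -181.4]
placed (np.int32(32), array([331.01, 188.6 ])) [511.38  36.8   77.  ] clamp y 56.406198486393805 x -0.6622727289190665
now (np.int32(31), array([333.9, 191.6])) [508.95  49.96  77.  ] clamp y 69.7923752745628 x -0.5582550050581686
```

Call:
{"name": "send_rows", "arguments": {"rows": [{"dx":0.01,"dy":-0.1,"dz":0,"yaw":0,"hand":0.1},{"dx":0.02,"dy":-0.2,"dz":0,"yaw":0,"hand":0.1},{"dx":0.03,"dy":-0.3,"dz":0,"yaw":0,"hand":0.1},{"dx":0.04,"dy":-0.4,"dz":0,"yaw":0,"hand":0.1},{"dx":0.05,"dy":-0.5,"dz":0,"yaw":0,"hand":0.1},{"dx":0.07,"dy":-0.58,"dz":0,"yaw":0,"hand":0.1},{"dx":0.08,"dy":-0.63,"dz":0,"yaw":0,"hand":0.1},{"dx":0.09,"dy":-0.68,"dz":0,"yaw":0,"hand":0.1},{"dx":0.1,"dy":-0.73,"dz":0,"yaw":0,"hand":0.1},{"dx":0.1,"dy":-0.78,"dz":0,"yaw":0,"hand":0.1}]}}

```text
time: 27.05
tcp_pos: [547.3, -181.5, 123.0]
tool_rot: [1.996, 2.421, 0.005]
force: [9.4, 4.7, -8.8]
gripper_width: 0.252
gripper_force: 25.0
```

```bash
python3 w.py 0.015 544.4 -131.4 542.9 -181.4|head -2
```

```text
t 27.05 tcp [ 547.26 -181.47  122.96] q [-0.04  0.58  0.39  2.05 -0.39  0.58  0.81] tooly 0.19185932477860107 arm -1.5137725618982047 theta mod 2pi 1.7037725618982047 rad 50.14742645438925 F [ 9.41  4.73 -8.81] F rad -4.1859060980115 F tan(cw) -9.660691697245612 w 0.251583543964506
[0.02, -0.07] [ 542.2 -181.3]
```

About 30 N by both the load on the grip and the angle since contact. Now relaxing the push, opening and lifting straight off.

Call:
{"name": "send_rows", "arguments": {"rows": [{"dx":0,"dy":0,"dz":0,"yaw":0,"hand":0.1},{"dx":0,"dy":0.1,"dz":0.05,"yaw":0,"hand":0.1},{"dx":0,"dy":0.2,"dz":0.05,"yaw":0,"hand":0.1},{"dx":0,"dy":0.35,"dz":0.05,"yaw":0,"hand":0.1},{"dx":0,"dy":0.35,"dz":0.05,"yaw":0,"hand":0.1},{"dx":0,"dy":0.35,"dz":0.05,"yaw":0,"hand":0.5},{"dx":0,"dy":0.35,"dz":0.05,"yaw":0,"hand":0.5},{"dx":0,"dy":0.35,"dz":0.05,"yaw":0,"hand":0.5},{"dx":0,"dy":0.35,"dz":0.05,"yaw":0,"hand":0.5},{"dx":0,"dy":0.35,"dz":0.05,"yaw":0,"hand":0.5}]}}

```text
time: 28.3
tcp_pos: [547.2, -181.9, 122.2]
tool_rot: [2.001, 2.422, -0.0]
force: [0.9, 0.4, -0.2]
gripper_width: 0.502
gripper_force: 0.0
```

Call:
{"name": "send_rows", "arguments": {"rows": [{"dx":0,"dy":0,"dz":-1,"yaw":0,"hand":0.5},{"dx":0,"dy":0,"dz":-3,"yaw":0,"hand":0.5},{"dx":0,"dy":0,"dz":-6,"yaw":0,"hand":0.5},{"dx":0,"dy":0,"dz":-9,"yaw":0,"hand":0.5},{"dx":0,"dy":0,"dz":-11,"yaw":0,"hand":0.5},{"dx":0,"dy":0,"dz":-12,"yaw":0,"hand":0.5},{"dx":0,"dy":0,"dz":-12,"yaw":0,"hand":0.5},{"dx":0,"dy":0,"dz":-12,"yaw":0,"hand":0.5},{"dx":0,"dy":0,"dz":-12,"yaw":0,"hand":0.5},{"dx":0,"dy":0,"dz":-12,"yaw":0,"hand":0.5}]}}

```text
time: 29.55
tcp_pos: [547.1, -181.8, 241.7]
tool_rot: [-2.0, -2.422, 0.001]
force: [-0.6, -0.3, -1.1]
gripper_width: 0.504
gripper_force: 0.0
```

```bash
python3 dial.py; python3 - <<'E'
from cell import state,vision; from h import *
s=state(); f=vision.grab_frame("wrist"); hsv=cv2.cvtColor(f["image"],cv2.COLOR_RGB2HSV)
m=cv2.inRange(hsv,(0,170,60),(6,255,255))|cv2.inRange(hsv,(172,170,60),(180,255,255))
k,_,st,ce=cv2.connectedComponentsWithStats(m); print([(st[i].tolist(),ce[i]) for i in range(1,k) if st[i,4]>100])
for t in (14.1,14.27,14.4):
  a=.19-t; print(t,proj(f,[(544.4+50*np.cos(a),-131.4+50*np.sin(a),157),(544.4+50*np.cos(a),-131.4+50*np.sin(a),109)],s).tolist())
E
```

```text
placed (np.int32(32), array([331.01, 188.6 ])) [511.38  36.8   77.  ] clamp y 56.406198486393805 x -0.6622727289190665
now (np.int32(30), array([333.94, 191.61])) [508.87  50.04  77.  ] clamp y 69.88531281054676 x -0.6237155864933269
[([309, 180, 30, 42, 1015], array([323.0817734 , 200.93694581])), ([101, 256, 27, 24, 442], array([114.0678733 , 267.14705882]))]
14.1 [[335.79014112905736, 207.93936591464163], [333.8541379620035, 191.58266240697458]]
14.27 [[324.53090609600014, 207.4197730562686], [324.27274282842245, 191.1340950923801]]
14.4 [[316.0617768149377, 205.79530585435296], [317.0675672377673, 189.7332387810249]]
```

The grip stayed where I left it, at about 14.28 rad, and the module is still against the stop.

```bash
python3 -c "
from cell import ctrl; print(ctrl.job_done())"
```

```text
the job is handed in; nothing more can be done
None
```

I placed the module on the clamp bed and wound the crank to about 14.3 rad. It is clamped against the stop at an estimated 30 N, judged from the push on the grip and the crank angle since contact. The hand is clear of the grip and the job is handed in; no verdict came back.

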